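Hang the screwdriver on the sprung balancer hook

ROBOT

A 7-joint arm with a two-finger parallel gripper is mounted at the origin on a cart in front of the work surface, level with it; the furniture and walls round the work are solid. World frame = base frame: x ahead of the robot, y to its left, z up, the work surface at z = 0. Lengths are in m, angles in rad, forces in N, time in s.
With the tool pointing down it reaches from about 0.4 to 0.85 m from the base axis. Payload 10.4 kg.
Tool frame: the origin (TCP) lies midway between the tips of the shut fingers; the grasp point (between the pads) lies 19 mm behind it (manip.grasp_offset is the distance from the TCP to the grasp point, in m); z points along the fingers, y is the line along which they close (so a half turn about z gives the same grasp; the last joint's range is limited). The gripper opens to 85 mm and grips with 20 to 120 N. Pads are 22 mm wide; open, the fingers measure 114 mm over their backs; the gripper's body (76 mm by 85 mm) begins 54 mm behind the grasp point. The pads swing forward as they close: fully open they stand 13 mm farther back than shut.
Start: joints at [1.246, 0.332, -0.065, 1.46, 0.022, 1.35, -0.088], TCP at [0.186, -0.597, 0.231] pointing down, gripper open.
Joint ranges: [-2.6, 2.6], [-0.5, 2.12], [-1.47, 1.34], [0.16, 2.42], [-1.27, 4.41], [0.06, 2.06], [-2.6, 2.6]. Speed limits (rad/s): [2.22, 2.22, 2.79, 2.79, 3.14, 3.14, 3.14].

INTERFACE

Orientations are given as a unit quaternion [x, y, z, w].
In Python, from workcell import manip gives the robot as it stands.
- The arm moves only by the shell command python3 jog.py FILE [FORCE], which reads ROWS from the file FILE. ROWS is a JSON object with one list for each field, all of the same length, 1 to 20, a row being the entries at one place: ax, ay, az (a rotation vector in parts of the range, where 1.0 means 180 degrees), tx, ty, tz (the shift in shares of 0.5 m (1.0 is 0.5 m)), aperture (the opening from 0.0 (shut) to 1.0 (fully open)); each row is the pose to reach, as a shift and turn from the pose commanded when the command began, along the tool's axes at that moment; what a row does not reach only later rows make up. A row lasts 1/8 s, in which the tool goes at most 0.0625 m and 0.188 rad, less where a joint would pass 70% of its speed; a pose out of reach is approached as far as the arm can. The fingers move at their own pace and stop on an object; FORCE is the grip in N (left out, the last holds). Time passes only in rows, so rows that do not move let the fingers close. It prints the time, the measured TCP pose, the force, the opening and the grip force at its end. Input that does not fit is refused with a message, and nothing moves.
- manip.get_obs(): the state, without advancing time (a new reading comes with each control period).
- manip.camera(name): name is "scene" or "top" or "wrist"; returns the picture (480x640x3 uint8, blue, green, red); there is no depth.
- manip.calibration(name): a dict with "fx", "fy", "cx", "cy" (pixels), "world_from_camera" (4x4, takes a point from camera to world coordinates); the wrist camera has in their place "tool_from_camera" (4x4, takes a point from camera to tool coordinates, whose origin is the TCP and whose axes are the flange's). Camera axes: x right, y up, looking along -z (the intrinsics and any distortion apply to the point x, -y, -z); pixel columns grow to the right and rows downward; lengths in m; the calibration is good to about 2 mm. A picture is of the moment at which its call begins: read the wrist's pose just before it. calibration takes no time and is no camera call.
- manip.hand_in(): hands the job in; it is judged then, once.
The state is a dict: "clock": time; "joint_pos": joint angles; "joint_velocities": joint speeds; "tau": joint torques, N m; "position": TCP position; "ee_rot": TCP orientation; "ft_force": force on the tool from outside, world axes, zero at the start; "torque": the same for the moment, N m; "grip_width": opening from 0.0 (shut) to 1.0 (fully open); "grasp_force": force on a finger pad.
Only numpy, scipy, OpenCV 4.12 (cv2) and the standard library are available. Lean on these libraries where they do the work, as an engineer would, in place of code of your own. Each camera call takes 0.05 s, during which the arm holds its last target. There are 200 camera calls.

TASK

Hang the cordless screwdriver on the hook of the tool balancer. Lay it on the bench in front of the balancer, swing its wire bail up, then pull the sprung hook down, pass it through the bail and guide it all the way back up, so that the screwdriver hangs free with its bit down; never let the hook snap up on its spring, and leave the other things on the bench where they are.

Things in the scene. Friction and masses are not known exactly. Their poses are not given: they have to be found in the camera images.
- balancer: Fixed tool balancer: dark base plate 120 x 150 x 12 mm, upright aluminium column (30 mm diameter) with a blue spring drum on top, 430 mm high. Origin: on the column's axis, on the bench. Column, sprung carriage and level arm (16 mm tube) swivel about this axis. At the arm's end, 220 mm from the axis, sit a red knob (above, with free room over it) and an open J hook (below).
- swivel (a joint): Swivel of column and arm about the column's axis, -1.0 to 0.6 rad, light friction, stays where left. 0: the arm points along the balancer's own -x (towards the robot); growing: counter-clockwise from above, the hook moves to the robot's right.
- hook_slide (a joint): How far the hook is pulled down, 0 (retracted, top stop) to 0.20 m. A spring pulls it up with a net 7 N at the top to 8 N at the bottom; let go, it flies up.
- hook_knob (a point): Grip point of the red knob: 28 mm diameter, upright, fixed on the arm (it does not spin), its top 20 mm above this point, the arm's top 20 mm below it. 329 mm above the bench when retracted. Take it from above.
- hook_seat (a point): Lowest point of the hook's inside, where a bail sits: 89 mm straight below hook_knob, 49 mm below the arm's underside. 7 mm wire, 21 mm mouth, in the upright plane square to the arm. The tip is on the side towards which the hook moves as swivel grows, 16 mm from this point, its top 15 mm above it; the shank is on the other side; the hook's outside reaches 7 mm below this point.
- driver: Loose cordless screwdriver, green with black ends, about 0.35 kg, 160 mm long, lying flat; body 34 x 34 mm, rounded square. Origin: underside, mid-length; +x to the bit (tip at x = 80 mm, rear end at -80, square body -80 to 35 mm), +z up through the side over which the bail folds. With the bail folded, grip the body across its width at x = 10 to 25 mm. Mass centre near x = -15 mm.
- bail (a joint): Hinge of the wire bail at the screwdriver's rear; pivot axis across the body at x = -68 mm, 17 mm above its underside. 0: folded forward over the body (rising 0.40 rad from the body's axis, bar towards the bit); 1.17: square to the body, straight up when it lies; 2.74: straight out of the rear, as when hanging. Friction holds it where it is left.
- bail_bar (a point): Middle of the bail's black rubber cross bar, 62 mm from the pivot; bar 9 mm diameter, its free straight part 33 mm long, lying across the screwdriver; the two legs (5 mm wire) stand 43 mm apart. x of this point points from the pivot to the bar, y along the bar.
- paint_cup: bystander: brown paint cup, 88 x 116 x 74 mm, origin under its centre
- paint_bottle: bystander: white paint bottle with purple band, 50 mm diameter, 94 mm high, origin under its centre
- sand_block: bystander: brown sanding block, 64 x 106 x 29 mm, origin under its centre
- tea_mug: bystander: white tea mug, 92 x 127 x 95 mm, origin under its centre
- nail_tin: bystander: tin, 76 mm diameter, 58 mm high, origin under its centre

How it is judged:
On the way:
1. the hook, pulled down, passes through the raised bail of the screwdriver lying on the bench (value of joint hook_slide above 0.12 m and value of joint bail above 0.6 rad and height (world z) of driver below 0.02 m and x of hook_seat in the frame of bail_bar between -0.05 and 0 m and y of hook_seat in the frame of bail_bar between -0.02 and 0.02 m and z of hook_seat in the frame of bail_bar between -0.015 and 0.015 m), for 0.1 s.
At the end, for the whole second after the job is handed in: The hook is back up within 20 mm of its top stop, the bail's bar sits in the hook (within 18 mm of its seat), the screwdriver's weight hangs on it clear of the bench, and it hangs still (under 80 mm/s) (value of joint hook_slide below 0.02 m and distance between hook_seat and bail_bar below 0.018 m and contact force between driver and balancer above 1.5 N and height (world z) of driver above 0.08 m and linear speed of driver below 0.08 m/s); the robot touches nothing.
It fails at once if the hook snaps up on its spring (faster than 0.6 m/s) (velocity of joint hook_slide below -0.6 m/s).
It fails at once if a bystander is shifted by more than 30 mm (distance of any of paint_cup, paint_bottle, sand_block, tea_mug, nail_tin from where it was at the start of the episode above 0.03 m).
It also fails if it takes over 72 s, if anything falls off the work surface, if the arm or the gripper's body presses on something with over 40 N, if the wrist force passes 120 N, or if a joint passes its speed limit or range.

## Working session

There is one attempt and no reset: what is moved stays moved. The work goes in short steps, Python scripts to look and compute and a shell command to move; the robot and the scene stay as the last step left them, time stands still between calls to the robot, and variables do not carry over. Pictures are saved under pics/ and viewed, at most 10 in all, crops included, and the job is handed in when it is done.

```bash
ls; mkdir -p pics
python3 - <<'E'
from workcell import manip
import cv2
o=manip.get_obs(); print({k:(v if not hasattr(v,'round') else v) for k,v in o.items()}); print(manip.grasp_offset)
for n in("scene","top"):
    cv2.imwrite(f"pics/{n}0.png",manip.camera(n)); c=manip.calibration(n); print(n,c)
print(manip.calibration("wrist"))
E
```

```text
jog.py
pics
workcell.py
{'clock': 0.0, 'joint_pos': array([ 1.24639473,  0.33286828, -0.06465259,  1.46093124,  0.02158063,
        1.34992235, -0.0884902 ]), 'joint_velocities': array([-0.00068653, -0.00107704,  0.00146424, -0.00081729,  0.00074063,
        0.00072893,  0.00079431]), 'tau': array([ 1.34760605e-03, -6.25447011e+01,  4.93559218e-02, -3.91606021e+01,
        1.59935810e-02,  9.95480921e-03,  3.02082327e-06]), 'position': array([ 0.18563644, -0.59639839,  0.23052287]), 'ee_rot': array([ 9.88637199e-01,  1.50319570e-01, -1.39364751e-04, -7.03767455e-04]), 'ft_force': array([-0.59080538, -0.22273805, -0.0923482 ]), 'torque': array([ 0.01696476, -0.00579242, -0.05248224]), 'grasp_force': 0.0, 'grip_width': 1.0010478676429493}
0.0187
scene {'fx': 572.9361177858912, 'fy': 572.9361177858912, 'cx': 314.67384576253073, 'cy': 243.49883251423964, 'world_from_camera': array([[-0.86821109,  0.28634599, -0.40523509,  0.06067023],
       [-0.49617523, -0.50830541,  0.70387197,  0.8073554 ],
       [-0.00443228,  0.81217706,  0.58339418,  0.93243897],
       [ 0.        ,  0.        ,
[... 170 characters left out ...]
1924443,  0.9910735 , -0.13192035,  0.37202066],
       [-0.99960653,  0.01637916, -0.02277061, -0.09987453],
       [-0.0204066 ,  0.13230665,  0.99099875,  1.64715316],
       [ 0.        ,  0.        ,  0.        ,  1.        ]])}
{'fx': 379.48211155120197, 'fy': 379.48211155120197, 'cx': 319.84798103027384, 'cy': 241.57445998340862, 'tool_from_camera': array([[ 1.78168190e-03,  9.54324650e-01,  2.98766277e-01,
         7.65356459e-02],
       [ 9.99998335e-01, -1.58254777e-03, -9.08451193e-04,
        -8.05686848e-04],
       [-3.94145461e-04,  2.98767398e-01, -9.54325881e-01,
        -1.42354141e-01],
       [ 0.00000000e+00,  0.00000000e+00,  0.00000000e+00,
         1.00000000e+00]])}
```

View pics/top0.png

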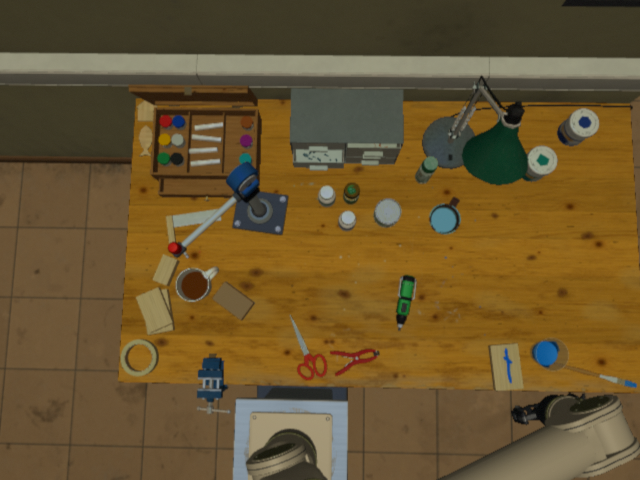

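View pics/scene0.png

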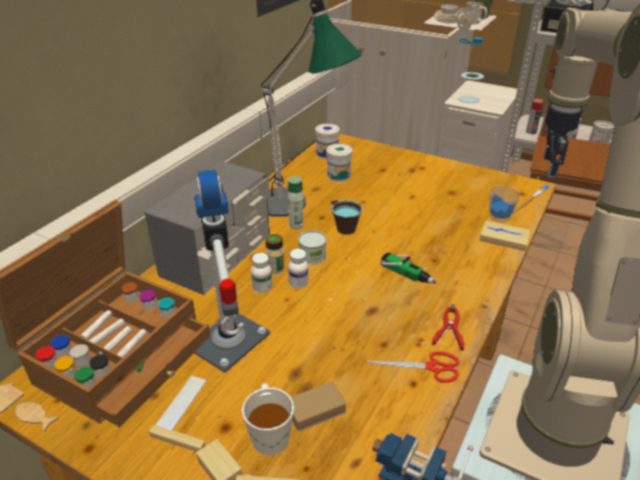

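The top view shows the driver at about (405,300) with its bit down at (400,327). The balancer base is at (260,213), the knob at (177,249), the mug at (195,285) and the sanding block at (234,301). In the scene view the driver is at (408,268) and the knob at (229,290).

```bash
cat > h.py <<'E'
import numpy as np, cv2
from scipy.spatial.transform import Rotation as R
from workcell import manip
def ray(n,u,v,o=None):
    c=manip.calibration(n)
    d=np.array([(u-c["cx"])/c["fx"],-(v-c["cy"])/c["fy"],-1.])
    if n=="wrist":
        T=np.eye(4);T[:3,:3]=R.from_quat(o["ee_rot"]).as_matrix();T[:3,3]=o["position"];T=T@c["tool_from_camera"]
    else: T=c["world_from_camera"]
    return T[:3,3],T[:3,:3]@d
def pz(n,u,v,z,o=None):
    p,d=ray(n,u,v,o); return p+d*(z-p[2])/d[2]
def proj(n,P,o=None):
    c=manip.calibration(n)
    if n=="wrist":
        T=np.eye(4);T[:3,:3]=R.from_quat(o["ee_rot"]).as_matrix();T[:3,3]=o["position"];T=T@c["tool_from_camera"]
    else: T=c["world_from_camera"]
    q=(np.linalg.inv(T)@np.append(P,1))[:3]
    return np.array([c["cx"]-c["fx"]*q[0]/q[2],c["cy"]+c["fy"]*q[1]/q[2]])
def tri(*rs):
    A=0;b=0
    for p,d in rs:
        d=d/np.linalg.norm(d);M=np.eye(3)-np.outer(d,d);A=A+M;b=b+M@p
    return np.linalg.solve(A,b)
def rel(target):  # world point -> tool-axes shift from the present pose
    o=manip.get_obs();return R.from_quat(o["ee_rot"]).inv().apply(np.array(target)-o["position"])
E
python3 - <<'E'
from h import *
t=cv2.imread("pics/top0.png")
a=cv2.resize(t[265:340,370:440],None,fx=5.6,fy=5.6,interpolation=cv2.INTER_CUBIC)
b=cv2.resize(t[155:325,155:300],None,fx=2.75,fy=2.75,interpolation=cv2.INTER_CUBIC)
im=np.zeros((600,800,3),np.uint8); im[:a.shape[0],:a.shape[1]]=a; im[:b.shape[0],400:400+b.shape[1]]=b[:,:400]
s=cv2.imread("pics/scene0.png")
c=cv2.resize(s[245:290,370:445],None,fx=3.8,fy=3.8); im[425:425+c.shape[0],:c.shape[1]]=c
cv2.imwrite("pics/c1.png",im)
E
```

```text
(no output)
```

View pics/c1.png

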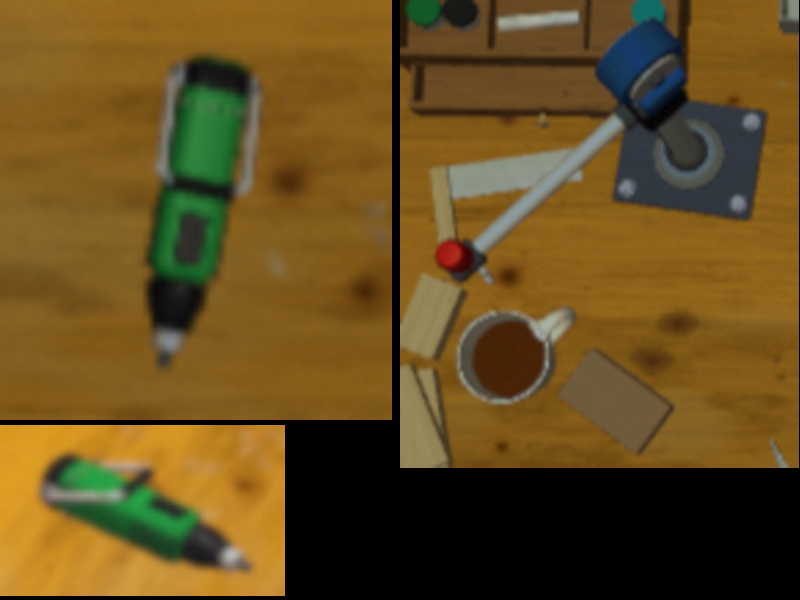

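Run:
```python
from h import *
np.set_printoptions(precision=4,suppress=True)
a=lambda x,y:(370+x/5.6,265+y/5.6); b=lambda x,y:(155+(x-400)/2.75,155+y/2.75); s=lambda x,y:(370+x/3.8,245+(y-425)/3.8)
tip=pz("top",*a(164,365),.017); rear=pz("top",*a(222,60),.02)
print("tip",tip,"rear",rear,np.linalg.norm(tip-rear),"yaw",np.arctan2(*(tip-rear)[1::-1]))
print("scene tip",pz("scene",*s(250,568),.017))
bar=tri(ray("top",*a(197,188)),ray("scene",*s(140,477))); print("bar",bar)
k=pz("top",*b(451,254),.349); print("knob",k, "scene",tri(ray("top",*b(451,254)),ray("scene",229,282)))
bolts=[pz("top",*b(*p),.014) for p in((751,121),(738,204),(627,187))]
print("bolts",bolts,"center",(bolts[0]+bolts[2])/2, "col",pz("top",*b(689,153),.012))
ax=bolts[1]-bolts[0];print("plate -x dir",np.arctan2(ax[1],ax[0])); ax=bolts[1]-bolts[2];print(np.arctan2(ax[1],ax[0])+np.pi/2,np.linalg.norm(ax),np.linalg.norm(bolts[1]-bolts[0]))
for n,u,v,z in(("mug rim",*b(504,356),.095),("mug handle",*b(575,312),.07),):print(n,pz("top",u,v,z))
for p in((592,349),(674,407),(640,452),(559,396)):print("block",pz("top",*b(*p),.029))
print("drum",pz("top",*b(650,65),.43))
```

```text
tip [ 0.3497 -0.302   0.017 ] rear [ 0.5044 -0.3311  0.02  ] 0.15751157099481453 yaw 2.955260146349512
scene tip [ 0.3499 -0.3002  0.017 ]
bar [ 0.4371 -0.3145  0.0501]
knob [0.5339 0.2608 0.349 ] scene [0.5339 0.2611 0.3478]
bolts [array([0.7241, 0.0393, 0.014 ]), array([0.6341, 0.0506, 0.014 ]), array([0.6506, 0.1694, 0.014 ])] center [0.6873 0.1043 0.014 ] col [0.6887 0.1048 0.012 ]
plate -x dir 3.015844796787208
-0.13738719537952004 0.11989662795594526 0.09067684881379594
mug rim [0.4638 0.2727 0.095 ]
mug handle [0.5113 0.2084 0.07  ]
block [0.4767 0.197  0.029 ]
block [0.4182 0.1095 0.029 ]
block [0.3715 0.1431 0.029 ]
block [0.4274 0.2293 0.029 ]
drum [0.6789 0.0861 0.43  ]
```

The manual's scale: shifts go in shares of 0.5 m and turns go in shares of 180 degrees. Converting my numbers, 0.299 m is 0.598, 0.07 m is 0.14, 0.16 rad is 0.0509.

```bash
echo '{"ax":[0, 0, 0, 0, 0, 0, 0, 0, 0], "ay":[0, 0, 0, 0, 0, 0, 0, 0, 0], "az":[0.0509, 0.1019, 0.1553, 0.1553, 0.1553, 0.1553, 0.1553, 0.1553, 0.1553], "tx":[0.1, 0.2, 0.3, 0.4, 0.5, 0.598, 0.598, 0.598, 0.598], "ty":[-0.068, -0.136, -0.204, -0.272, -0.34, -0.408, -0.408, -0.408, -0.408], "tz":[0.024, 0.048, 0.07, 0.092, 0.116, 0.14, 0.14, 0.14, 0.14], "aperture":[1, 1, 1, 1, 1, 1, 1, 1, 1]}' > next.json && python3 jog.py next.json 80
python3 - <<'E'
from h import *
o=manip.get_obs(); print(o["position"],o["ee_rot"],o["joint_pos"].round(2),o["clock"])
im=manip.camera("wrist")
for n,x in (("bar",-.0109),("g",.017),("tip",.08),("rear",-.08)):
    z=.041 if n=="bar" else .034 if n in"g" else .017
    p=np.array([.427-.9827*x,-.3166+.1855*x,z]); q=proj("wrist",p,o); print(n,q); cv2.circle(im,tuple(int(v) for v in q),3,(0,0,255),-1)
cv2.imwrite("pics/w1.png",im)
E
```

```text
clock: 1.23
position: [0.4098, -0.3144, 0.1614]
ee_rot: [0.996, -0.094, -0.0, 0.0]
ft_force: [0.2, 0.6, 0.1]
grip_width: 0.999
grasp_force: 0.0
[ 0.40978093 -0.31438647  0.16138931] [ 9.95560353e-01 -9.41251611e-02 -6.84784351e-05  1.83672086e-04] [ 0.8   0.16 -0.26  1.83  0.05  1.16 -1.23] 1.225
bar [319.13233888 194.69604066]
g [319.1697541  230.45626601]
tip [319.24211269 297.98918125]
rear [319.09356701  91.29707402]
```

View pics/w1.png

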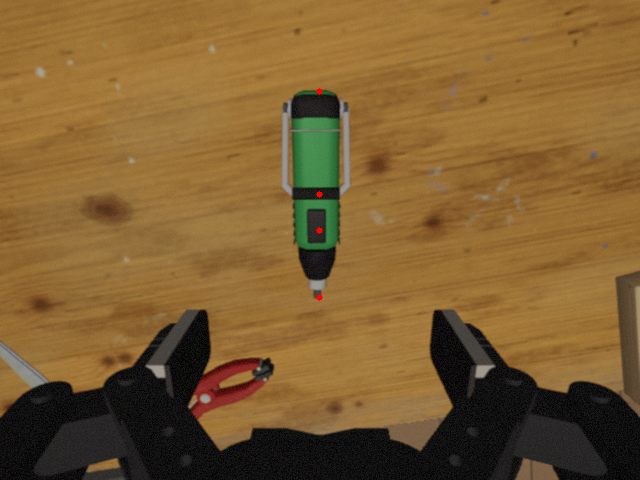

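The driver lies straight under the tool: bar at (316,194), tip at (317,297), within about 2 px of my prediction. I'll grasp and lift it.

To row units: 0.151 m is 0.302, -0.0015 m is -0.003.

```bash
echo '{"ax":[0, 0, 0, 0, 0, 0, 0, 0, 0, 0, 0], "ay":[0, 0, 0, 0, 0, 0, 0, 0, 0, 0, 0], "az":[0, 0, 0, 0, 0, 0, 0, 0, 0, 0, 0], "tx":[0, 0, 0, 0, 0, 0, 0, 0, 0, 0, 0], "ty":[-0.003, -0.003, -0.003, -0.003, -0.003, -0.003, -0.003, -0.003, -0.003, -0.003, -0.003], "tz":[0.1, 0.2, 0.27, 0.302, 0.302, 0.302, 0.302, 0.302, 0.302, 0.302, 0.302], "aperture":[1, 1, 1, 1, 1, 0, 0, 0, 0, 0, 0]}' > next.json && python3 jog.py next.json 90; echo '{"ax":[0, 0, 0, 0], "ay":[0, 0, 0, 0], "az":[0, 0, 0, 0], "tx":[0, 0, 0, 0], "ty":[0, 0, 0, 0], "tz":[-0.04, -0.1, -0.14, -0.14], "aperture":[0, 0, 0, 0]}' > next.json && python3 jog.py next.json
python3 - <<'E'
from h import *
o=manip.get_obs(); print(o["ee_rot"],o["joint_pos"].round(2))
print("rel", rel([.4985,-.036,.0804]))
E
```

```text
clock: 2.65
position: [0.4115, -0.3121, 0.0115]
ee_rot: [0.996, -0.093, 0.001, 0.001]
ft_force: [-2.0, 1.8, 8.3]
grip_width: 0.382
grasp_force: 90.6
clock: 3.15
position: [0.4115, -0.3121, 0.0814]
ee_rot: [0.996, -0.093, 0.001, 0.001]
ft_force: [-0.2, 0.7, -4.0]
grip_width: 0.378
grasp_force: 90.3
[ 9.95665638e-01 -9.29974400e-02  9.48477808e-04  7.16892397e-04] [ 0.79  0.25 -0.26  1.91  0.08  0.99 -1.26]
rel [ 0.03440739 -0.28744795  0.00072481]
```

To row units: -0.2885 m is -0.577, 0.034 m is 0.068, -2.02 rad is -0.643.

```bash
echo '{"ax":[0, 0, 0, 0, 0, 0, 0, 0, 0, 0, 0, 0, 0, 0], "ay":[0, 0, 0, 0, 0, 0, 0, 0, 0, 0, 0, 0, 0, 0], "az":[-0.0573, -0.1146, -0.1719, -0.2292, -0.2865, -0.3438, -0.4011, -0.4584, -0.5157, -0.573, -0.6207, -0.643, -0.643, -0.643], "tx":[0.006, 0.012, 0.018, 0.024, 0.03, 0.036, 0.042, 0.048, 0.054, 0.06, 0.068, 0.068, 0.068, 0.068], "ty":[-0.054, -0.106, -0.16, -0.212, -0.264, -0.316, -0.368, -0.42, -0.472, -0.524, -0.56, -0.577, -0.577, -0.577], "tz":[0, 0, 0, 0, 0, 0, 0, 0, 0, 0, 0, 0, 0, 0], "aperture":[0, 0, 0, 0, 0, 0, 0, 0, 0, 0, 0, 0, 0, 0]}' > next.json && python3 jog.py next.json
python3 - <<'E'
from h import *
o=manip.get_obs(); print(o["ee_rot"],o["joint_pos"].round(2))
x=R.from_quat(o["ee_rot"]).as_matrix()[:,0];print("theta",np.arctan2(x[1],x[0]))
cv2.imwrite("pics/s2.png",cv2.resize(manip.camera("scene")[180:420,200:520],None,fx=2.4,fy=2.4))
E
```

```text
clock: 4.9
position: [0.4972, -0.035, 0.0797]
ee_rot: [0.609, 0.793, -0.0, -0.0]
ft_force: [0.5, 0.0, -3.6]
grip_width: 0.379
grasp_force: 90.2
[ 6.09168107e-01  7.93040970e-01 -3.09523207e-04 -3.76735912e-04] [ 0.61  0.28 -0.7   1.93  0.21  1.01  0.07]
theta 1.8315700135808965
```

View pics/s2.png

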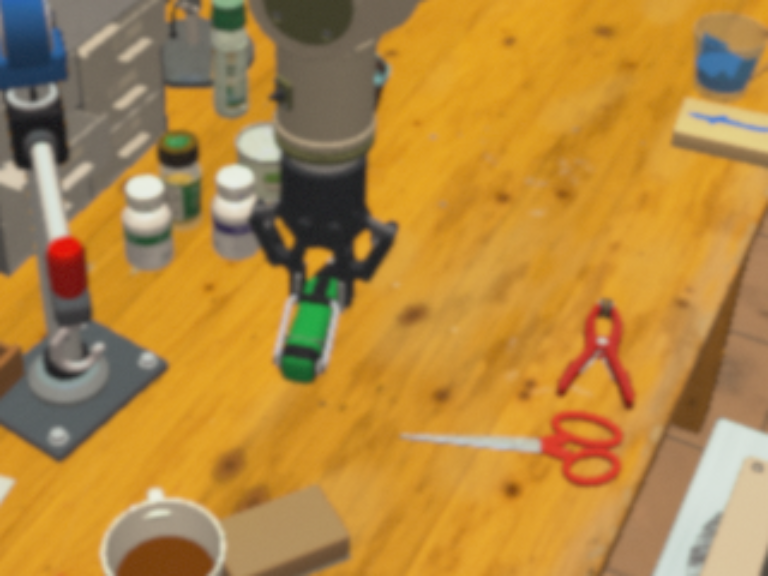

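The driver is held level with the bail folded and its rear towards the balancer. I'll lay it down and back off.

To row units: -0.1 m is -0.2, 0.069 m is 0.138.

```bash
echo '{"ax":[0, 0, 0, 0, 0, 0, 0, 0, 0, 0, 0, 0, 0, 0, 0, 0], "ay":[0, 0, 0, 0, 0, 0, 0, 0, 0, 0, 0, 0, 0, 0, 0, 0], "az":[0, 0, 0, 0, 0, 0, 0, 0, 0, 0, 0, 0, 0, 0, 0, 0], "tx":[0, 0, 0, 0, 0, 0, 0, 0, 0, 0, 0, 0, 0, -0.1, -0.16, -0.16], "ty":[0, 0, 0, 0, 0, 0, 0, 0, 0, 0, 0, 0, 0, 0, 0, 0], "tz":[0.06, 0.1, 0.124, 0.138, 0.139, 0.139, 0.139, 0.139, 0.139, 0.139, 0.08, -0.02, -0.12, -0.2, -0.2, -0.2], "aperture":[0, 0, 0, 0, 0, 0, 0.8, 0.8, 0.8, 0.8, 0.8, 0.8, 0.8, 0.8, 0.8, 0.8]}' > next.json && python3 jog.py next.json
python3 - <<'E'
from h import *
o=manip.get_obs(); print(o["position"],o["ee_rot"])
im=manip.camera("wrist")
d=np.array([.2646,-.9644])
for n,x,z in (("bar",-.0109,.041),("tip",.08,.017),("rear",-.08,.017)):
    p=np.append(np.array([.494,-.0196])+d*x,z); q=proj("wrist",p,o); print(n,p,q); cv2.circle(im,tuple(int(v) for v in q),2,(0,0,255),-1)
cv2.imwrite("pics/w2.png",im)
E
```

```text
clock: 6.95
position: [0.5187, -0.1144, 0.1804]
ee_rot: [0.61, 0.792, -0.0, 0.0]
ft_force: [-0.4, 0.6, -0.4]
grip_width: 0.802
grasp_force: 0.0
[ 0.51871284 -0.11439235  0.18039204] [ 6.09945195e-01  7.92443527e-01 -9.72316736e-05  3.24700742e-04]
bar [ 0.49111586 -0.00908804  0.041     ] [320.06299248  73.86800246]
tip [ 0.515168 -0.096752  0.017   ] [320.82644678 198.58839571]
rear [0.472832 0.057552 0.017   ] [319.33780632 -30.83994754]
```

View pics/w2.png

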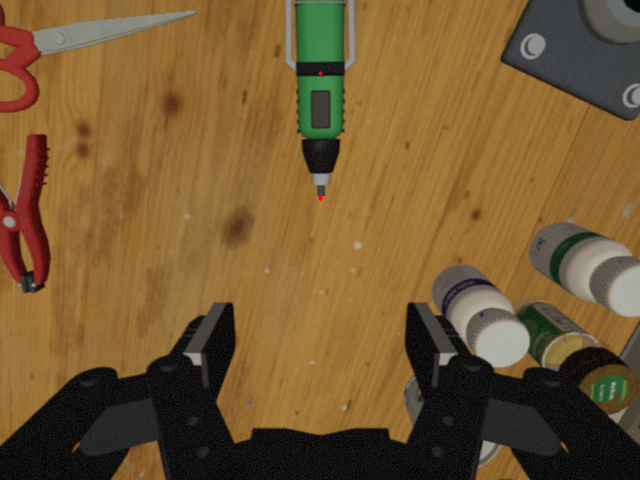

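Driver laid as planned: bar at (320,69), tip at (320,197), about 1–3 mm from the prediction. Next I'll turn the tool so the fingers close along the driver and pinch the bar.

To row units: 0.1103 m is 0.2206, 0.1 m is 0.2, -0.54 rad is -0.1719.

```bash
echo '{"ax":[0, 0, 0, 0, 0, 0, 0, 0, 0, 0, 0, 0], "ay":[0, 0, 0, 0, 0, 0, 0, 0, 0, 0, 0, 0], "az":[-0.0573, -0.1146, -0.1719, -0.2292, -0.2865, -0.3438, -0.4011, -0.4584, -0.5026, -0.5026, -0.5026, -0.5026], "tx":[0.04, 0.08, 0.12, 0.16, 0.2, 0.2206, 0.2206, 0.2206, 0.2206, 0.2206, 0.2206, 0.2206], "ty":[0, 0, 0, 0, 0, 0, 0, 0, 0, 0, 0, 0], "tz":[0.02, 0.04, 0.06, 0.08, 0.1, 0.12, 0.12, 0.12, 0.12, 0.12, 0.12, 0.12], "aperture":[0.35, 0.35, 0.35, 0.35, 0.35, 0.35, 0.35, 0.35, 0.35, 0.35, 0.35, 0.35]}' > next.json && python3 jog.py next.json
python3 - <<'E'
from h import *
o=manip.get_obs(); print(o["position"],o["ee_rot"],o["joint_pos"].round(2))
im=manip.camera("wrist")
d=np.array([.2646,-.9644])
for n,x,z in (("bar",-.0109,.041),("tip",.08,.017),("rear",-.08,.017)):
    p=np.append(np.array([.494,-.0196])+d*x,z); q=proj("wrist",p,o); print(n,q); cv2.circle(im,tuple(int(v) for v in q),2,(0,0,255),-1)
cv2.imwrite("pics/w3.png",im); print(rel([.4907,-.0077,.038]))
E
```

```text
clock: 8.5
position: [0.4898, -0.0049, 0.1203]
ee_rot: [-0.135, 0.991, -0.0, -0.0]
ft_force: [0.2, 0.3, 0.5]
grip_width: 0.35
grasp_force: 0.0
[ 0.48976816 -0.00487966  0.12026874] [-1.34509637e-01  9.90912284e-01 -5.45472642e-05 -1.39938798e-05] [ 0.77  0.25 -0.94  1.91  0.23  1.1   1.58]
bar [311.31523817 252.3620127 ]
tip [177.93742558 240.32213892]
rear [414.03264115 241.22344937]
[-0.00011722 -0.00284124  0.08231668]
```

View pics/w3.png

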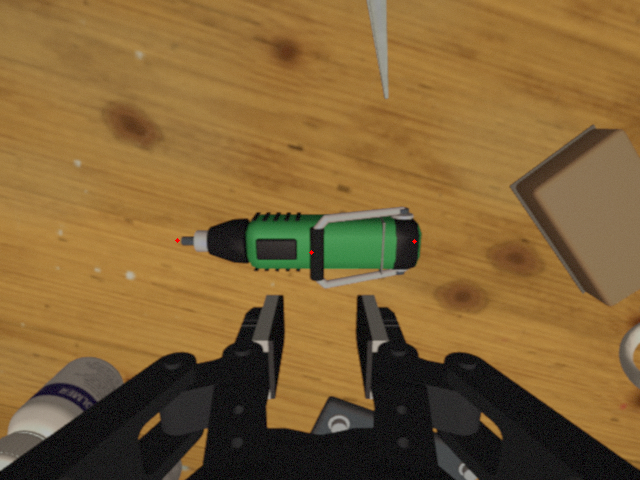

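The bar is at (317,252), about 3 mm further back than predicted. I'll shift by −1 mm in tool y, descend and pinch lightly.

To row units: 0.082 m is 0.164, -0.001 m is -0.002.

```bash
echo '{"ax":[0, 0, 0, 0, 0, 0, 0, 0, 0], "ay":[0, 0, 0, 0, 0, 0, 0, 0, 0], "az":[0, 0, 0, 0, 0, 0, 0, 0, 0], "tx":[0, 0, 0, 0, 0, 0, 0, 0, 0], "ty":[-0.002, -0.002, -0.002, -0.002, -0.002, -0.002, -0.002, -0.002, -0.002], "tz":[0.08, 0.14, 0.164, 0.164, 0.164, 0.164, 0.164, 0.164, 0.164], "aperture":[0.35, 0.35, 0.35, 0.35, 0.35, 0, 0, 0, 0]}' > next.json && python3 jog.py next.json 20
```

```text
clock: 9.68
position: [0.4907, -0.0065, 0.0387]
ee_rot: [-0.135, 0.991, -0.0, 0.001]
ft_force: [2.0, -2.8, 2.3]
grip_width: 0.093
grasp_force: 21.1
```

To row units: 0.0571 m is 0.1142, 0.0525 m is 0.105.

```bash
echo '{"ax":[0, 0, 0, 0, 0, 0, 0, 0, 0, 0, 0, 0, 0, 0], "ay":[0, 0, 0, 0, 0, 0, 0, 0, 0, 0, 0, 0, 0, 0], "az":[0, 0, 0, 0, 0, 0, 0, 0, 0, 0, 0, 0, 0, 0], "tx":[0, 0, 0, 0, 0, 0, 0, 0, 0, 0, 0, 0, 0, 0], "ty":[0.0054, 0.012, 0.0196, 0.0278, 0.0372, 0.0472, 0.058, 0.0694, 0.0812, 0.0932, 0.105, 0.1142, 0.1142, 0.1142], "tz":[-0.0112, -0.0218, -0.0316, -0.0406, -0.0488, -0.056, -0.0622, -0.0674, -0.0714, -0.074, -0.0754, -0.0758, -0.0758, -0.0758], "aperture":[0, 0, 0, 0, 0, 0, 0, 0, 0, 0, 0, 0, 0, 0]}' > next.json && python3 jog.py next.json
python3 - <<'E'
from h import *
im=manip.camera("scene"); print(manip.get_obs()["position"])
cv2.imwrite("pics/s3.png",cv2.resize(im[230:380,230:430],None,fx=4,fy=4,interpolation=cv2.INTER_CUBIC))
E
```

```text
clock: 11.42
position: [0.4749, 0.0491, 0.0762]
ee_rot: [-0.135, 0.991, 0.0, 0.0]
ft_force: [-0.8, 0.7, -2.3]
grip_width: 0.09
grasp_force: 20.8
[0.47487375 0.04905567 0.07622156]
```

View pics/s3.png

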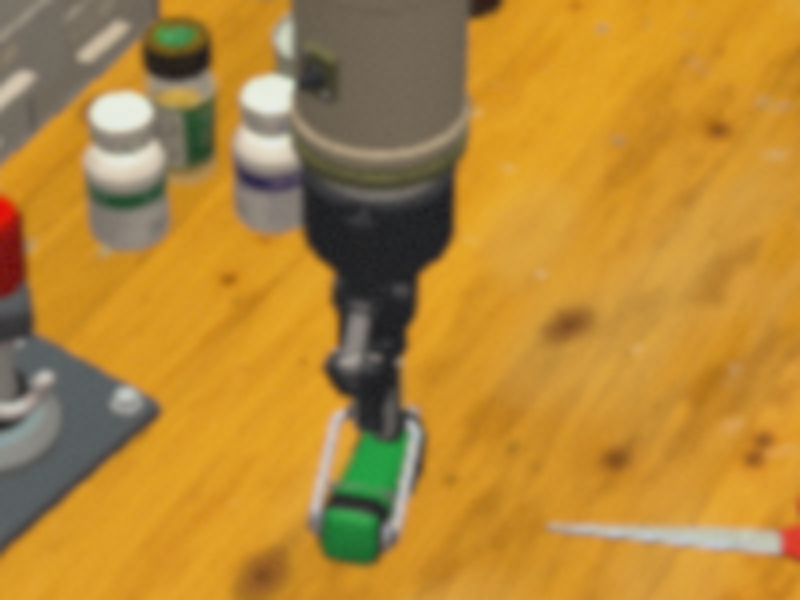

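The bail stands upright with its bar at the fingertips, around (375,425) in the crop. I'll release, rise, and go above the knob.

To row units: -0.324 m is -0.648, 0.1884 m is 0.3768, 1.062 rad is 0.338.

```bash
echo '{"ax":[0, 0, 0, 0, 0, 0, 0, 0, 0, 0, 0, 0, 0, 0, 0, 0, 0], "ay":[0, 0, 0, 0, 0, 0, 0, 0, 0, 0, 0, 0, 0, 0, 0, 0, 0], "az":[0, 0, 0, 0, 0, 0, 0, 0.0477, 0.0955, 0.1432, 0.191, 0.2387, 0.2865, 0.338, 0.338, 0.338, 0.338], "tx":[0, 0, 0, 0, 0, 0, 0, 0, 0, -0.04, -0.09, -0.14, -0.19, -0.2272, -0.2272, -0.2272, -0.2272], "ty":[0, 0, 0, 0, 0, 0, 0, 0, 0, 0.07, 0.15, 0.23, 0.31, 0.3768, 0.3768, 0.3768, 0.3768], "tz":[0, 0, 0, -0.06, -0.18, -0.3, -0.42, -0.54, -0.648, -0.648, -0.648, -0.648, -0.648, -0.648, -0.648, -0.648, -0.648], "aperture":[0.35, 0.35, 0.35, 0.35, 0.35, 0.35, 0.8, 0.8, 0.8, 0.8, 0.8, 0.8, 0.8, 0.8, 0.8, 0.8, 0.8]}' > next.json && python3 jog.py next.json
python3 - <<'E'
from h import *
o=manip.get_obs(); print(o["position"],o["ee_rot"],o["joint_pos"].round(2)); print(rel([.534,.261,.316]))
im=manip.camera("wrist"); q=proj("wrist",[.534,.261,.349],o); print(q)
hsv=cv2.cvtColor(im,cv2.COLOR_BGR2HSV); m=((hsv[...,0]<8)|(hsv[...,0]>172))&(hsv[...,1]>150)&(hsv[...,2]>60)
n,l,st,ce=cv2.connectedComponentsWithStats(m.astype(np.uint8)); i=1+st[1:,4].argmax(); print(st[i],ce[i])
t=manip.camera("top"); s=manip.camera("scene")
cv2.imwrite("pics/t4.png",t);cv2.imwrite("pics/s4.png",s);cv2.imwrite("pics/w4.png",im)
E
```

```text
clock: 13.6
position: [0.5343, 0.2594, 0.4005]
ee_rot: [0.386, 0.923, -0.0, 0.0]
ft_force: [0.4, 0.3, -0.3]
grip_width: 0.799
grasp_force: 0.0
[0.53426887 0.25941475 0.40045083] [ 3.85800907e-01  9.22581937e-01 -1.51825793e-04  4.55578254e-04] [ 0.19  0.39 -1.03  1.19  0.34  1.73  0.03]
[0.0013982  0.00091591 0.0844496 ]
[320.35401903 267.51105715]
[ 304  228   46   55 2048] [326.18994141 255.31298828]
```

Run:
```python
import cv2,numpy as np
t,s,w=[cv2.imread(f"pics/{n}4.png") for n in"tsw"]
im=np.zeros((600,800,3),np.uint8)
f=lambda a,k:cv2.resize(a,None,fx=k,fy=k,interpolation=cv2.INTER_CUBIC)
a=f(w[210:310,270:370],4); im[:400,:400]=a
b=f(s[265:365,265:365],4); im[:400,400:]=b
c=f(t[225:315,240:380],2.2); im[402:402+c.shape[0],:c.shape[1]]=c
d=f(s[200:330,160:300],1.5); im[402:402+d.shape[0],400:400+d.shape[1]]=d
cv2.imwrite("pics/c4.png",im)
```

```text
(no output)
```

View pics/c4.png

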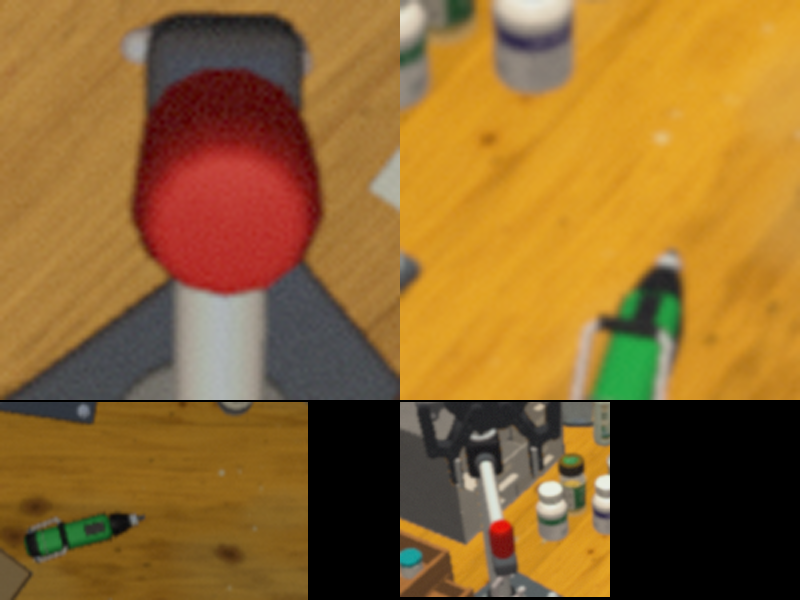

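Run:
```python
from h import *
np.set_printoptions(precision=4,suppress=True)
o=manip.get_obs()
k=pz("wrist",326.7,265.2,.349,o); print("knob",k,rel([k[0],k[1],.316]), np.linalg.norm(k[:2]-[.688,.1045]))
tb=(240+64/2.2,225+(535-402)/2.2); sb=(265+(632-400)/4,265+326/4)
print("bar",tri(ray("top",*tb),ray("scene",*sb)),pz("top",*tb,.079),pz("scene",*sb,.079))
print(proj("top",[.475,.049,.079]),tb,proj("scene",[.475,.049,.079]),sb)
# bar ends in scene, at height .079, and tip/rear
tp=(240+140/2.2,225+(518-402)/2.2); print("tip",pz("top",*tp,.017),pz("scene",265+270/4,265+258/4,.017))
```

```text
knob [0.5354 0.2647 0.349 ] [0.0028 0.0044 0.0844] 0.22131573465349275
bar [0.4675 0.0668 0.061 ] [0.4658 0.0646 0.079 ] [0.4598 0.0823 0.079 ]
[274.8238 282.234 ] (269.09090909090907, 285.45454545454544) [324.3857 333.7804] (323.0, 346.5)
tip [ 0.4935 -0.0277  0.017 ] [ 0.4957 -0.0271  0.017 ]
```

The knob's top disk is at wrist pixel (327,265). The bail is not up: the bar is only about 60 mm high and the driver's tip has moved to (0.494,−0.027). The pads held the bar stiffly, so the whole driver was lifted and shifted 70 mm towards the block. I'll re-lay it in the planned place first, then turn the tool together with the bail.

The manual's scale: shifts go in shares of 0.5 m and turns go in shares of 180 degrees. Converting my numbers, 0.23 m is 0.46, 0.06 m is 0.12, 0.51 rad is 0.1623.

```bash
echo '{"ax":[0, 0, 0, 0, 0, 0, 0, 0, 0, 0], "ay":[0, 0, 0, 0, 0, 0, 0, 0, 0, 0], "az":[0.0318, 0.0796, 0.1273, 0.1623, 0.1623, 0.1623, 0.1623, 0.1623, 0.1623, 0.1623], "tx":[-0.04, -0.11, -0.18, -0.24, -0.24, -0.24, -0.24, -0.24, -0.24, -0.24], "ty":[-0.1, -0.19, -0.28, -0.36, -0.398, -0.398, -0.398, -0.398, -0.398, -0.398], "tz":[0, 0.04, 0.12, 0.2, 0.3, 0.4, 0.46, 0.46, 0.46, 0.46], "aperture":[0.8, 1, 1, 1, 1, 1, 1, 1, 1, 1]}' > next.json && python3 jog.py next.json
cat > seg.py <<'E'
from h import *
np.set_printoptions(precision=4,suppress=True)
o=manip.get_obs(); print(o["position"],o["ee_rot"])
im=manip.camera("wrist"); cv2.imwrite("pics/w5.png",im)
hsv=cv2.cvtColor(im,cv2.COLOR_BGR2HSV); m=((hsv[...,0]>45)&(hsv[...,0]<80)&(hsv[...,1]>140)&(hsv[...,2]>50)).astype(np.uint8)
m=cv2.morphologyEx(m,cv2.MORPH_CLOSE,np.ones((15,15)));n,l,st,ce=cv2.connectedComponentsWithStats(m)
i=1+st[1:,4].argmax(); print(st[i],ce[i]); r=cv2.minAreaRect(cv2.findNonZero((l==i).astype(np.uint8))); B=cv2.boxPoints(r); print(r)
W=np.array([pz("wrist",u,v,.03,o) for u,v in B]); c=W.mean(0)
e=W[1]-W[0];f=W[2]-W[1]; e=e if np.linalg.norm(e)>np.linalg.norm(f) else f
print("box centre",c,"sides",np.linalg.norm(W[1]-W[0]),np.linalg.norm(W[2]-W[1]),"yaw",np.arctan2(e[1],e[0]))
E
python3 seg.py
```

```text
clock: 15.0
position: [0.4777, 0.0356, 0.1717]
ee_rot: [0.606, 0.796, 0.001, 0.001]
ft_force: [-0.4, 0.7, -0.5]
grip_width: 1.004
grasp_force: 0.0
[0.4777 0.0356 0.1717] [0.6055 0.7958 0.0006 0.0011]
[ 298  132   44  125 3077] [319.13   200.6276]
((319.4999694824219, 193.99996948242188), (123.99998474121094, 42.99999237060547), 90.0)
box centre [0.4717 0.0581 0.03  ] sides 0.030923727619099766 0.09463538269347321 yaw -1.282388411976847
```

Run:
```python
from h import *
np.set_printoptions(precision=4,suppress=True)
o=manip.get_obs(); f=pz("wrist",319.5,257,.030,o); d=np.array([np.cos(-1.3005),np.sin(-1.3005)])
org=f[:2]-.035*d; g=org+.017*d; print("front",f,"origin",org,"tip",org+.08*d,"pivot",org-.068*d)
print("rel grip",rel([*g,.0105]))
# target: pivot at (.476,.046)
psi=-1.303; D=np.array([np.cos(psi),np.sin(psi)]); tg=np.array([.476,.046])+.068*D+.017*D; print("target tcp",tg, rel([*tg,.06]))
```

```text
front [0.4844 0.0118 0.03  ] origin [0.4751 0.0456] tip [ 0.4964 -0.0315] pivot [0.4569 0.1111]
rel grip [-0.0066  0.      0.1609]
target tcp [ 0.4985 -0.036 ] [-0.0745  0.0009  0.1115]
```

To row units: 0.161 m is 0.322, -0.0745 m is -0.149.

```bash
echo '{"ax":[0, 0, 0, 0, 0, 0, 0, 0, 0, 0, 0, 0, 0, 0, 0, 0, 0], "ay":[0, 0, 0, 0, 0, 0, 0, 0, 0, 0, 0, 0, 0, 0, 0, 0, 0], "az":[0, 0, 0, 0, 0, 0, 0, 0, 0, 0, 0, 0, 0, 0, 0, 0, 0], "tx":[-0.0132, -0.0132, -0.0132, -0.0132, -0.0132, -0.0132, -0.0132, -0.0132, -0.0132, -0.0132, -0.0132, -0.0132, -0.06, -0.11, -0.149, -0.149, -0.149], "ty":[0, 0, 0, 0, 0, 0, 0, 0, 0, 0, 0, 0, 0, 0.002, 0.002, 0.002, 0.002], "tz":[0.12, 0.24, 0.3, 0.322, 0.322, 0.322, 0.322, 0.322, 0.322, 0.322, 0.28, 0.25, 0.25, 0.25, 0.25, 0.25, 0.25], "aperture":[1, 1, 1, 1, 1, 0, 0, 0, 0, 0, 0, 0, 0, 0, 0, 0, 0]}' > next.json && python3 jog.py next.json 90
echo '{"ax":[0, 0, 0, 0, 0, 0, 0, 0, 0, 0, 0, 0, 0], "ay":[0, 0, 0, 0, 0, 0, 0, 0, 0, 0, 0, 0, 0], "az":[0, 0, 0, 0, 0, 0, 0, 0, 0, 0, 0, 0, 0], "tx":[0, 0, 0, 0, 0, 0, 0, 0, 0, 0, 0, 0, 0], "ty":[0, 0, 0, 0, 0, 0, 0, 0, 0, 0, 0, 0, 0], "tz":[0.04, 0.06, 0.073, 0.073, 0.073, 0.073, 0.073, 0.073, 0, -0.12, -0.25, -0.25, -0.25], "aperture":[0, 0, 0, 0, 0, 0.8, 0.8, 0.8, 0.8, 0.8, 0.8, 0.8, 0.8]}' > next.json && python3 jog.py next.json
python3 seg.py
```

```text
clock: 17.18
position: [0.4973, -0.0352, 0.0452]
ee_rot: [0.605, 0.796, 0.0, -0.0]
ft_force: [-0.3, 0.1, -4.1]
grip_width: 0.381
grasp_force: 90.5
clock: 18.8
position: [0.4975, -0.0362, 0.1699]
ee_rot: [0.606, 0.796, -0.0, 0.0]
ft_force: [-0.5, -0.2, -1.2]
grip_width: 0.797
grasp_force: 0.0
[ 0.4975 -0.0362  0.1699] [ 0.6056  0.7957 -0.0002  0.0002]
[ 297  121   45  127 3172] [318.7992 191.1967]
((319.0, 184.0), (126.0, 44.0), 90.0)
box centre [ 0.4888 -0.0063  0.03  ] sides 0.03118992107625774 0.09404797549812527 yaw -1.2826520986469225
```

Run:
```python
from h import *
np.set_printoptions(precision=4,suppress=True,linewidth=200)
o=manip.get_obs(); im=cv2.imread("pics/w5.png")
print(im[80:300:2,315:323].mean(1)[:,1].astype(int))
f=pz("wrist",319,248,.030,o); d=np.array([np.cos(-1.3005),np.sin(-1.3005)])
org=f[:2]-.035*d; print("origin",org,"pivot",org-.068*d,org+.08*d)
for a in(.4,.5,.6,.7,.8,.9): p=org+d*(-.068+.062*np.cos(a)); print(a,proj("wrist",[*p,.017+.062*np.sin(a)],o))
```

```text
[112 111 112 109 110 110 104  82  99  29  22  28  31  31  32  33  33  33  34  30 114 143 143 144 143 140 121 139 143 142 143 142 142 141 142 142 142 142 141 141 141 141 140 140 140 137  65  20  28
  32  27  25  41 131 139 137 138 137 136 137 137 137 137 137  94  36  47  47  47  46  46  45  45  43  41  41  41  40  40  35  35 111 115 103  38  15  27  29  23  27  25  23  24  21  19  18  22  19
  21 122 152 154 154 145  72  71  71  73 116 124]
origin [ 0.4915 -0.0182] pivot [0.4733 0.0473] [ 0.5129 -0.0953]
0.4 [318.9861 192.161 ]
0.5 [318.96   189.7302]
0.6 [318.9347 186.3237]
0.7 [318.9107 181.914 ]
0.8 [318.8882 176.4874]
0.9 [318.8678 170.048 ]
```

The image profile puts the bar at rows 172–184 (centre 178), so the bail stands about 0.77 rad above the body's axis and the driver's origin is at (0.4915,−0.018). Next I'll turn the tool and tilt it towards the bit for a turning pinch.

To row units: 0.03 m is 0.06, 0.027 m is 0.054, -1.571 rad is -0.5001.

```bash
echo '{"ax":[0, 0, 0, 0, 0, 0, 0, 0, 0, 0, 0], "ay":[0, 0, 0, 0, 0, 0, 0, 0, 0, 0, 0], "az":[-0.0573, -0.1146, -0.1719, -0.2292, -0.2865, -0.3438, -0.4011, -0.4584, -0.5001, -0.5001, -0.5001], "tx":[0.02, 0.04, 0.054, 0.054, 0.054, 0.054, 0.054, 0.054, 0.054, 0.054, 0.054], "ty":[0, 0, -0.002, -0.002, -0.002, -0.002, -0.002, -0.002, -0.002, -0.002, -0.002], "tz":[0.02, 0.04, 0.06, 0.06, 0.06, 0.06, 0.06, 0.06, 0.06, 0.06, 0.06], "aperture":[0.35, 0.35, 0.35, 0.35, 0.35, 0.35, 0.35, 0.35, 0.35, 0.35, 0.35]}' > next.json && python3 jog.py next.json
echo '{"ax":[-0.0446, -0.0891, -0.1273, -0.1273, -0.1273], "ay":[0, 0, 0, 0, 0], "az":[0, 0, 0, 0, 0], "tx":[0, 0, 0, 0, 0], "ty":[0, 0, 0, 0, 0], "tz":[0, 0, 0, 0, 0], "aperture":[0.35, 0.35, 0.35, 0.35, 0.35]}' > next.json && python3 jog.py next.json
cat > plan.py <<'E'
from h import *
np.set_printoptions(precision=4,suppress=True)
o=manip.get_obs(); M=R.from_quat(o["ee_rot"]); print(o["position"],o["joint_pos"].round(2)); m=M.as_matrix(); print("z axis",m[:,2],"x",m[:,0])
im=manip.camera("wrist"); cv2.imwrite("pics/w6.png",im)
d=np.array([np.cos(-1.3005),np.sin(-1.3005)]); org=np.array([.4915,-.0182])
B=np.append(org+d*-.0235,.0602); print("bar px",proj("wrist",B,o))
u,v=proj("wrist",B,o); r=int(v); print("profile from col",int(u)-60,im[r-3:r+4,int(u)-60:int(u)+60:2].mean(0)[:,1].astype(int))
P=np.append(org-.068*d,.017); tau0=-.4
def tcp(al,dep=.010):
    b=np.array([-.068+.062*np.cos(al),.017+.062*np.sin(al)]); t=tau0+al-.77
    q=b+dep*np.array([np.sin(t),-np.cos(t)]); return np.append(org+d*q[0],q[1])
for dep in(-.04,.01): print("approach",dep,rel(tcp(.77,dep)))
for al in np.arange(.77,1.73,.1): print("arc rx",round(al-.77,2),M.inv().apply(tcp(al)-tcp(.77)))
E
python3 plan.py
```

```text
clock: 20.23
position: [0.489, -0.0101, 0.1395]
ee_rot: [-0.133, 0.991, 0.0, -0.001]
ft_force: [0.2, -0.4, 0.7]
grip_width: 0.352
grasp_force: 0.0
clock: 20.85
position: [0.4892, -0.0091, 0.1403]
ee_rot: [-0.132, 0.971, 0.196, -0.027]
ft_force: [-0.4, 0.1, 0.5]
grip_width: 0.348
grasp_force: 0.0
[ 0.4892 -0.0091  0.1403] [ 1.1   0.51 -1.15  1.78  0.08  1.25  1.79]
z axis [-0.104   0.3733 -0.9218] x [-0.9635 -0.2677  0.0003]
bar px [289.5792 252.174 ]
profile from col 229 [ 43  39  40  38  38  91 138 140 140 139 139 140 140 140 138 140 140 139
 139 139 138 138 138 138 137 137 135  78  20  30  33  32  33  29  78 129
 130 129 128 126 126 125 119  99 121 122 122 121  96  59  69  70  69  67
  75  86 102 118 117 116]
approach -0.04 [ 0.0003 -0.0184  0.0395]
approach 0.01 [ 0.0002 -0.0182  0.0895]
arc rx 0.0 [0. 0. 0.]
arc rx 0.1 [-0.      0.0048 -0.0022]
arc rx 0.2 [-0.      0.0098 -0.0039]
arc rx 0.3 [-0.      0.015  -0.0051]
arc rx 0.4 [-0.      0.0202 -0.0057]
arc rx 0.5 [-0.      0.0255 -0.0059]
arc rx 0.6 [-0.      0.0308 -0.0055]
arc rx 0.7 [-0.      0.036  -0.0046]
arc rx 0.8 [-0.      0.0411 -0.0032]
arc rx 0.9 [-0.      0.046  -0.0012]
```

The bar is seen at column 291 against 289.6 predicted, so the estimate holds. I'll pinch it and turn it up.

To row units: 0.0895 m is 0.179, -0.018 m is -0.036.

```bash
echo '{"ax":[0, 0, 0, 0, 0, 0, 0, 0, 0], "ay":[0, 0, 0, 0, 0, 0, 0, 0, 0], "az":[0, 0, 0, 0, 0, 0, 0, 0, 0], "tx":[0, 0, 0, 0, 0, 0, 0, 0, 0], "ty":[-0.036, -0.036, -0.036, -0.036, -0.036, -0.036, -0.036, -0.036, -0.036], "tz":[0.06, 0.12, 0.16, 0.179, 0.179, 0.179, 0.179, 0.179, 0.179], "aperture":[0.35, 0.35, 0.35, 0.35, 0.35, 0, 0, 0, 0]}' > next.json && python3 jog.py next.json 25
echo '{"ax":[0.0318, 0.0637, 0.0955, 0.1273, 0.1592, 0.191, 0.2228, 0.2546, 0.2706, 0.2706, 0.2706, 0.2706], "ay":[0, 0, 0, 0, 0, 0, 0, 0, 0, 0, 0, 0], "az":[0, 0, 0, 0, 0, 0, 0, 0, 0, 0, 0, 0], "tx":[0, 0, 0, 0, 0, 0, 0, 0, 0, 0, 0, 0], "ty":[0.0096, 0.0196, 0.03, 0.0404, 0.051, 0.0616, 0.072, 0.0822, 0.0872, 0.0872, 0.0872, 0.0872], "tz":[-0.0044, -0.0078, -0.0102, -0.0114, -0.0118, -0.011, -0.0092, -0.0064, -0.0044, -0.0044, -0.0044, -0.0044], "aperture":[0, 0, 0, 0, 0, 0, 0, 0, 0, 0, 0, 0]}' > next.json && python3 jog.py next.json
python3 - <<'E'
from h import *
np.set_printoptions(precision=4,suppress=True)
o=manip.get_obs(); m=R.from_quat(o["ee_rot"]).as_matrix();print("z",m[:,2], "bar est",o["position"]-.01*m[:,2])
E
```

```text
clock: 22.02
position: [0.4852, 0.0068, 0.0511]
ee_rot: [-0.132, 0.971, 0.196, -0.026]
ft_force: [1.9, -3.4, 5.0]
grip_width: 0.093
grasp_force: 24.8
clock: 23.52
position: [0.4741, 0.0448, 0.0697]
ee_rot: [-0.131, 0.966, -0.221, 0.03]
ft_force: [-0.2, 1.5, -1.5]
grip_width: 0.088
grasp_force: 24.8
z [ 0.1154 -0.4184 -0.9009] bar est [0.4729 0.0489 0.0787]
```

To row units: -0.16 m is -0.32, -0.04 m is -0.08, -0.43 rad is -0.1369.

```bash
echo '{"ax":[0, 0, 0, 0, 0, -0.0318, -0.0796, -0.1305, -0.1369, -0.1369, -0.1369], "ay":[0, 0, 0, 0, 0, 0, 0, 0, 0, 0, 0], "az":[0, 0, 0, 0, 0, 0, 0, 0, 0, 0, 0], "tx":[0, 0, 0, 0, 0, 0, 0, 0, 0, 0, 0], "ty":[0, 0, 0, 0, 0, 0, -0.04, -0.08, -0.12, -0.12, -0.12], "tz":[0, 0, 0, -0.04, -0.12, -0.2, -0.28, -0.32, -0.32, -0.32, -0.32], "aperture":[0.35, 0.35, 0.35, 0.35, 0.35, 0.35, 0.35, 0.35, 0.35, 0.35, 0.35]}' > next.json && python3 jog.py next.json
python3 - <<'E'
from h import *
np.set_printoptions(precision=4,suppress=True,linewidth=200)
o=manip.get_obs(); print(o["position"],o["ee_rot"],o["joint_pos"].round(2)); im=manip.camera("wrist"); cv2.imwrite("pics/w7.png",im); cv2.imwrite("pics/t7.png",manip.camera("top")); cv2.imwrite("pics/s7.png",manip.camera("scene"))
for n,p in(("bar up",[.4733,.0473,.079]),("pivot",[.4733,.0473,.034]),("front green",[.5008,-.0519,.03]),("tip",[.5129,-.0953,.017])): print(n,proj("wrist",p,o))
u,v=proj("wrist",[.4733,.0473,.079],o); r=int(v)
for rr in (r-25,r,r+25): print(rr,"cols from",int(u)-120,im[rr-2:rr+3,int(u)-120:int(u)+80:3].mean(0)[:,1].astype(int))
print(proj("scene",[.4733,.0473,.079]))
E
```

```text
clock: 24.9
position: [0.4694, 0.0618, 0.2401]
ee_rot: [-0.136, 0.991, -0.01, 0.001]
ft_force: [0.5, 0.0, -0.9]
grip_width: 0.354
grasp_force: 0.0
[0.4694 0.0618 0.2401] [-0.1358  0.9907 -0.0101  0.0014] [ 0.74  0.05 -0.99  1.79  0.07  1.32  1.57]
bar up [304.5657 219.4932]
pivot [307.4107 207.8278]
front green [199.5836 206.0414]
tip [158.4755 202.9826]
194 cols from 184 [ 24  16  18  22  18  15  97 120 125 124 126 125 125 125 125 125 125 124 125 126 124 124 125 124 125 124 125 125 125 125 126 125 127 126 127 124 118 127 128  43  55 145 126  22  74  77 118 119 116
 115 116 117 117 116 118 118 119 119 115 112 118 116 111 110 107 108 111]
219 cols from 184 [125 123 118 100  89  89  83 115 115 122 121 120 121 121 123 122 123 122 121 122 121 122 122 123 123 122 122 124 124 123 123 125 125 124 125 125 113 124 127  53  27  27  31  18  73 105 109 107 107
 106 107 110 108 103 109 109 109 111 113 113 114 113 112 110  94  87  78]
244 cols from 184 [130 131 128 125 125 126 128 130 131 132 132 133 132 132 132 131 132 132 130 130 132 133 134 134 133 130 129 128 129 131 131 133 133 133 129 128 130 128 128 130 130 133 131 133 130 128 125 123 117
 113 110 109  99  88  87  84  78  78  73  74  75  80  85  91  99 105 109]
[325.489 333.562]
```

The bail is now raised: the body is unbroken green and the bar stands over the rear at about column 304, as predicted. Now to the knob.

To row units: 0.1776 m is 0.3552, -0.1182 m is -0.2364, 1.082 rad is 0.3444.

```bash
echo '{"ax":[0, 0, -0.0057, -0.0057, -0.0057, -0.0057, -0.0057, -0.0057, -0.0057, -0.0057, -0.0057], "ay":[0, 0, 0.0035, 0.0035, 0.0035, 0.0035, 0.0035, 0.0035, 0.0035, 0.0035, 0.0035], "az":[0, 0, 0.0477, 0.0955, 0.1432, 0.191, 0.2483, 0.3024, 0.3444, 0.3444, 0.3444], "tx":[0, 0, 0, -0.04, -0.09, -0.14, -0.19, -0.2364, -0.2364, -0.2364, -0.2364], "ty":[0, 0, 0, 0.06, 0.14, 0.22, 0.29, 0.3552, 0.3552, 0.3552, 0.3552], "tz":[-0.12, -0.24, -0.32, -0.32, -0.32, -0.32, -0.32, -0.32, -0.32, -0.32, -0.32], "aperture":[0.8, 0.8, 0.8, 0.8, 0.8, 0.8, 0.8, 0.8, 0.8, 0.8, 0.8]}' > next.json && python3 jog.py next.json
python3 - <<'E'
from h import *
np.set_printoptions(precision=4,suppress=True,linewidth=200)
o=manip.get_obs(); print(o["position"],o["ee_rot"]); im=manip.camera("wrist"); cv2.imwrite("pics/w8.png",im)
print("pred",proj("wrist",[.5354,.2647,.349],o)); 
m=((im[...,2]>120)&(im[...,1]<70)&(im[...,0]<70)).astype(np.uint8); n,l,st,ce=cv2.connectedComponentsWithStats(m); i=1+st[1:,4].argmax(); print(st[i],ce[i])
k=pz("wrist",*ce[i],.349,o);print(k,rel([k[0],k[1],.317])); t=cv2.imread("pics/t7.png");
E
```

```text
clock: 26.42
position: [0.5354, 0.2659, 0.3963]
ee_rot: [0.394, 0.919, -0.0, 0.0]
ft_force: [-1.1, -0.5, 0.7]
grip_width: 0.802
grasp_force: 0.0
[0.5354 0.2659 0.3963] [ 0.3936  0.9193 -0.0002  0.    ]
pred [317.1299 274.0922]
[ 295  253   44   40 1330] [316.718  272.5203]
[0.5346 0.2652 0.349 ] [ 0.0004 -0.001   0.0794]
```

To row units: 0.079 m is 0.158, 0.06 m is 0.12.

```bash
echo '{"ax":[0, 0, 0, 0, 0, 0, 0, 0, 0, 0, 0], "ay":[0, 0, 0, 0, 0, 0, 0, 0, 0, 0, 0], "az":[0, 0, 0, 0, 0, 0, 0, 0, 0, 0, 0], "tx":[0, 0, 0, 0, 0, 0, 0, 0, 0, 0, 0], "ty":[-0.002, -0.002, -0.002, -0.002, -0.002, -0.002, -0.002, -0.002, -0.002, -0.002, -0.002], "tz":[0.06, 0.12, 0.158, 0.158, 0.158, 0.158, 0.158, 0.158, 0.158, 0.158, 0.158], "aperture":[0.8, 0.8, 0.8, 0.8, 0.8, 0, 0, 0, 0, 0, 0]}' > next.json && python3 jog.py next.json 90
python3 - <<'E'
from h import *
np.set_printoptions(precision=4,suppress=True)
o=manip.get_obs(); M=R.from_quat(o["ee_rot"]); p=o["position"]; x=M.as_matrix()[:,0]; th=np.arctan2(x[1],x[0])
c=np.array([.688,.1045]); v=p[:2]-c; r=np.linalg.norm(v); a0=np.arctan2(v[1],v[0]); print(p,"theta",th,"a0",a0,"r",r)
for a in np.append(np.arange(2.43,3.2,.1),[3.19]):
    q=c+r*np.array([np.cos(a),np.sin(a)]); print(round(a,3),"rz",round(-(a-a0),3),M.inv().apply([*(q-p[:2]),0]).round(4))
E
```

```text
clock: 27.85
position: [0.535, 0.2657, 0.3182]
ee_rot: [0.395, 0.919, 0.001, 0.0]
ft_force: [-0.3, 0.4, 6.3]
grip_width: 0.293
grasp_force: 88.2
[0.535  0.2657 0.3182] theta 2.329794967092752 a0 2.3301429373169578 r 0.22220270058680683
2.43 rz -0.1 [-0.0011 -0.0222 -0.    ]
2.53 rz -0.2 [-0.0044 -0.0441 -0.0001]
2.63 rz -0.3 [-0.0099 -0.0656 -0.0001]
2.73 rz -0.4 [-0.0176 -0.0865 -0.0001]
2.83 rz -0.5 [-0.0272 -0.1065 -0.0001]
2.93 rz -0.6 [-0.0388 -0.1254 -0.0002]
3.03 rz -0.7 [-0.0523 -0.1431 -0.0002]
3.13 rz -0.8 [-0.0674 -0.1594 -0.0002]
3.19 rz -0.86 [-0.0773 -0.1683 -0.0002]
```

To row units: -0.1667 m is -0.3334, -0.0765 m is -0.153, -0.86 rad is -0.2737.

```bash
echo '{"ax":[0, 0, 0, 0, 0, 0, 0, 0, 0, 0, 0, 0], "ay":[0, 0, 0, 0, 0, 0, 0, 0, 0, 0, 0, 0], "az":[-0.0318, -0.0637, -0.0955, -0.1273, -0.1592, -0.191, -0.2228, -0.2546, -0.2737, -0.2737, -0.2737, -0.2737], "tx":[-0.0022, -0.0088, -0.0196, -0.0348, -0.0538, -0.0768, -0.1036, -0.1334, -0.153, -0.153, -0.153, -0.153], "ty":[-0.044, -0.0874, -0.13, -0.1714, -0.2108, -0.2484, -0.2834, -0.3156, -0.3334, -0.3334, -0.3334, -0.3334], "tz":[0, 0, 0, 0, 0, 0, 0, 0, 0, 0, 0, 0], "aperture":[0, 0, 0, 0, 0, 0, 0, 0, 0, 0, 0, 0]}' > next.json && python3 jog.py next.json
python3 - <<'E'
from h import *
o=manip.get_obs(); print(o["joint_pos"].round(2),o["torque"].round(2))
E
```

```text
clock: 29.35
position: [0.4665, 0.0949, 0.318]
ee_rot: [-0.024, 1.0, -0.0, 0.0]
ft_force: [-3.5, -1.4, 6.9]
grip_width: 0.296
grasp_force: 88.8
[ 0.77  0.02 -1.06  1.65  0.02  1.48  1.33] [-0.28  0.68 -0.29]
```

To row units: 0.191 m is 0.382, 0.187 m is 0.374.

```bash
echo '{"ax":[0, 0, 0, 0, 0, 0, 0, 0, 0, 0, 0, 0], "ay":[0, 0, 0, 0, 0, 0, 0, 0, 0, 0, 0, 0], "az":[0, 0, 0, 0, 0, 0, 0, 0, 0, 0, 0, 0], "tx":[0, 0, 0, 0, 0, 0, 0, 0, 0, 0, 0, 0], "ty":[0, 0, 0, 0, 0, 0, 0, 0, 0, 0, 0, 0], "tz":[0.02, 0.06, 0.11, 0.16, 0.21, 0.26, 0.31, 0.35, 0.374, 0.382, 0.382, 0.382], "aperture":[0, 0, 0, 0, 0, 0, 0, 0, 0, 0, 0, 0]}' > next.json && python3 jog.py next.json
python3 - <<'E'
from h import *
np.set_printoptions(precision=4,suppress=True)
o=manip.get_obs(); M=R.from_quat(o["ee_rot"]); p=o["position"]; x=M.as_matrix()[:,0]; th=np.arctan2(x[1],x[0])%6.2832
print(th,p)
im=manip.camera("scene"); w=manip.camera("wrist")
f=lambda a,k:cv2.resize(a,None,fx=k,fy=k,interpolation=cv2.INTER_CUBIC)
out=np.zeros((600,800,3),np.uint8); out[:480,:480]=f(im[270:390,255:375],4); out[:320,480:]=f(w[100:420,160:480],1); cv2.imwrite("pics/c9.png",out)
for r in(.220,):
  c=p[:2]-r*np.array([np.cos(th),np.sin(th)]); print("col",c)
  b=np.array([.473,.0482])-c; ab=np.arctan2(b[1],b[0])%6.2832; print("bar radius",np.linalg.norm(b),"dir",ab)
  for a in (th+.05,th+.1,th+.15,ab-.01,ab): q=c+r*np.array([np.cos(a),np.sin(a)]); print("rz",round(th-a,3),M.inv().apply([*(q-p[:2]),0]))
for P in((.473,.0482,.079),(.473,.0482,.045)): print(proj("scene",P))
E
```

```text
clock: 30.85
position: [0.4665, 0.095, 0.1268]
ee_rot: [-0.024, 1.0, -0.0, -0.0]
ft_force: [-3.8, -1.1, 7.8]
grip_width: 0.292
grasp_force: 88.9
3.1892640129064893 [0.4665 0.095  0.1268]
col [0.6863 0.1055]
bar radius 0.22084052767800133 dir 3.4040024799809148
rz -0.05 [-0.0003 -0.011   0.    ]
rz -0.1 [-0.0011 -0.022   0.    ]
rz -0.15 [-0.0025 -0.0329  0.    ]
rz -0.205 [-0.0046 -0.0447  0.    ]
rz -0.215 [-0.0051 -0.0469  0.    ]
[325.4069 333.8783]
[325.3031 345.3848]
```

View pics/c9.png

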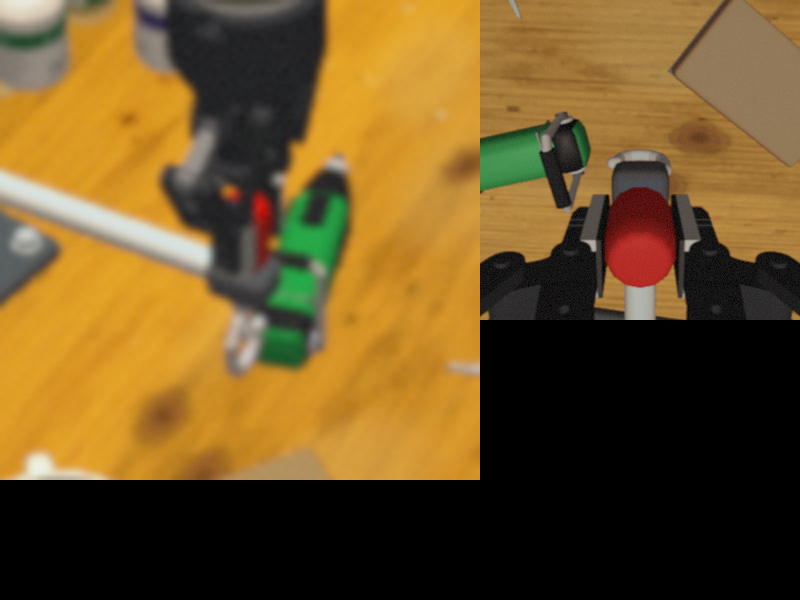

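The bail stands upright: its bar is at scene (326,335) against (325,334) predicted. The hook is level with the opening behind it. I'll swivel the hook through.

To row units: -0.0454 m is -0.0908, -0.0394 m is -0.0788, -0.208 rad is -0.0662.

```bash
echo '{"ax":[0, 0, 0, 0, 0, 0, 0, 0, 0, 0, 0], "ay":[0, 0, 0, 0, 0, 0, 0, 0, 0, 0, 0], "az":[-0.008, -0.0159, -0.0239, -0.0318, -0.0398, -0.0477, -0.0573, -0.0662, -0.0662, -0.0662, -0.0662], "tx":[-0.0002, -0.0006, -0.0012, -0.0022, -0.0036, -0.005, -0.0072, -0.0096, -0.0096, -0.0096, -0.0096], "ty":[-0.011, -0.022, -0.033, -0.044, -0.055, -0.0658, -0.0788, -0.0908, -0.0908, -0.0908, -0.0908], "tz":[0, 0, 0, 0, 0, 0, 0, 0, 0, 0, 0], "aperture":[0, 0, 0, 0, 0, 0, 0, 0, 0, 0, 0]}' > next.json && python3 jog.py next.json
python3 - <<'E'
from h import *
np.set_printoptions(precision=4,suppress=True)
o=manip.get_obs(); print(o["position"],o["torque"])
im=manip.camera("wrist"); cv2.imwrite("pics/w10.png",im)
print(proj("wrist",[.473,.0482,.079],o),proj("wrist",[.5008,-.0519,.03],o))
hsv=cv2.cvtColor(im,cv2.COLOR_BGR2HSV); m=((hsv[...,0]>45)&(hsv[...,0]<80)&(hsv[...,1]>140)&(hsv[...,2]>50)).astype(np.uint8)
n,l,st,ce=cv2.connectedComponentsWithStats(m); print(st[1:][st[1:,4]>100])
E
```

```text
clock: 32.33
position: [0.4734, 0.0495, 0.1268]
ee_rot: [-0.127, 0.992, -0.001, -0.0]
ft_force: [-4.5, -3.1, 8.3]
grip_width: 0.294
grasp_force: 89.0
[0.4734 0.0495 0.1268] [-0.4626  0.8463 -0.2766]
[316.196  270.0572] [160.1512 244.6889]
[[ 161  213  131   54 2946]
 [ 295  212   10   15  113]]
```

The driver has not moved (green front at column 161 against 160 predicted), and the seat is under the bar. I'll guide it up slowly.

To row units: -0.06 m is -0.12, -0.03 m is -0.06.

```bash
echo '{"ax":[0, 0, 0, 0, 0, 0, 0, 0, 0, 0], "ay":[0, 0, 0, 0, 0, 0, 0, 0, 0, 0], "az":[0, 0, 0, 0, 0, 0, 0, 0, 0, 0], "tx":[0, 0, 0, 0, 0, 0, 0, 0, 0, 0], "ty":[0, 0, 0, 0, 0, 0, 0, 0, 0, 0], "tz":[-0.012, -0.024, -0.036, -0.048, -0.06, -0.072, -0.088, -0.104, -0.12, -0.12], "aperture":[0, 0, 0, 0, 0, 0, 0, 0, 0, 0]}' > next.json && python3 jog.py next.json
echo '{"ax":[0, 0, 0, 0, 0, 0, 0, 0, 0, 0, 0, 0, 0, 0, 0, 0], "ay":[0, 0, 0, 0, 0, 0, 0, 0, 0, 0, 0, 0, 0, 0, 0, 0], "az":[0, 0, 0, 0, 0, 0, 0, 0, 0, 0, 0, 0, 0, 0, 0, 0], "tx":[0, 0, 0, 0, 0, 0, 0, 0, 0, 0, 0, 0, 0, 0, 0, 0], "ty":[0, 0, 0, 0, 0, 0, 0, 0, 0, 0, 0, 0, 0, 0, 0, 0], "tz":[-0.016, -0.032, -0.048, -0.064, -0.08, -0.096, -0.112, -0.128, -0.144, -0.16, -0.18, -0.2, -0.22, -0.236, -0.236, -0.236], "aperture":[0, 0, 0, 0, 0, 0, 0, 0, 0, 0, 0, 0, 0, 0, 0, 0]}' > next.json && python3 jog.py next.json
python3 - <<'E'
from h import *
for n in("top","scene"):
    im=manip.camera(n); cv2.imwrite(f"pics/{n}11.png",im); hsv=cv2.cvtColor(im,cv2.COLOR_BGR2HSV); m=((hsv[...,0]>45)&(hsv[...,0]<75)&(hsv[...,1]>180)&(hsv[...,2]>60)).astype(np.uint8)
    k,l,st,ce=cv2.connectedComponentsWithStats(m)
    for i in range(1,k):
        if st[i,4]>60: print(n,st[i],ce[i].round(1))
for z in(.24-.077-.02,.08,.05): print(z,proj("scene",[.4734,.0495,z]))
E
```

```text
clock: 33.62
position: [0.4732, 0.0499, 0.1871]
ee_rot: [-0.128, 0.992, -0.0, -0.0]
ft_force: [-4.6, -2.8, 5.6]
grip_width: 0.294
grasp_force: 88.7
clock: 35.62
position: [0.4732, 0.05, 0.3049]
ee_rot: [-0.128, 0.992, -0.0, -0.0]
ft_force: [-4.6, -3.5, 3.2]
grip_width: 0.29
grasp_force: 88.5
top [158 154  11  10  88] [163.1 158.1]
scene [ 77 369  15  12  79] [ 83.1 374.6]
0.143 [325.12938627 311.4666498 ]
0.08 [324.94215805 333.85193731]
0.05 [324.85698139 344.03578639]
```

To row units: -0.0135 m is -0.027, -0.011 m is -0.022.

```bash
echo '{"ax":[0, 0, 0, 0, 0, 0, 0, 0], "ay":[0, 0, 0, 0, 0, 0, 0, 0], "az":[0, 0, 0, 0, 0, 0, 0, 0], "tx":[0, 0, 0, 0, 0, 0, 0, 0], "ty":[0, 0, 0, 0, 0, 0, 0, 0], "tz":[-0.008, -0.016, -0.022, -0.027, -0.027, -0.027, -0.027, -0.027], "aperture":[0, 0, 0, 0, 0, 0, 0, 0]}' > next.json && python3 jog.py next.json
cat > g.py <<'E'
from h import *
im=manip.camera("scene"); hsv=cv2.cvtColor(im,cv2.COLOR_BGR2HSV); m=((hsv[...,0]>45)&(hsv[...,0]<80)&(hsv[...,1]>120)&(hsv[...,2]>30)).astype(np.uint8); m[:,:280]=0; m[:280]=0
k,l,st,ce=cv2.connectedComponentsWithStats(m)
for i in range(1,k):
    if st[i,4]>60: print(st[i],ce[i].round(1))
for z in(.165,.11,.07): print(z,proj("scene",[.4734,.0495,z]).round(1))
E
python3 g.py; python3 -c "
from workcell import manip;o=manip.get_obs();print(o['torque'].round(2),o['ft_force'].round(2))"
```

```text
clock: 36.72
position: [0.4732, 0.05, 0.3182]
ee_rot: [-0.128, 0.992, -0.0, -0.0]
ft_force: [-6.2, -2.9, 3.0]
grip_width: 0.292
grasp_force: 91.0
[316 290  16  12 141] [323.5 295.8]
[315 305  16  35 433] [322.3 322.9]
0.165 [325.2 303.3]
0.11 [325.  323.4]
0.07 [324.9 337.3]
[-0.66  1.07 -0.38] [-5.33 -4.33  2.26]
```

The driver hangs vertically: green at column 322, rows 290–340, with its origin near z 0.11. I'll release, back off upwards and let it settle.

To row units: -0.1 m is -0.2, -0.08 m is -0.16.

```bash
echo '{"ax":[0, 0, 0, 0, 0, 0, 0, 0, 0, 0], "ay":[0, 0, 0, 0, 0, 0, 0, 0, 0, 0], "az":[0, 0, 0, 0, 0, 0, 0, 0, 0, 0], "tx":[0, 0, 0, 0, 0, 0, 0, 0, 0, 0], "ty":[0, 0, 0, 0, 0, 0, 0, 0, 0, 0], "tz":[0, 0, 0, 0, 0, -0.04, -0.1, -0.16, -0.2, -0.2], "aperture":[0.36, 0.42, 0.6, 0.7, 0.7, 0.7, 0.7, 0.7, 0.7, 0.7]}' > next.json && python3 jog.py next.json
echo '{"ax":[0, 0, 0, 0, 0, 0, 0, 0, 0, 0, 0, 0, 0, 0, 0, 0, 0, 0, 0, 0], "ay":[0, 0, 0, 0, 0, 0, 0, 0, 0, 0, 0, 0, 0, 0, 0, 0, 0, 0, 0, 0], "az":[0, 0, 0, 0, 0, 0, 0, 0, 0, 0, 0, 0, 0, 0, 0, 0, 0, 0, 0, 0], "tx":[0, 0, 0, 0, 0, 0, 0, 0, 0, 0, 0, 0, 0, 0, 0, 0, 0, 0, 0, 0], "ty":[0, 0, 0, 0, 0, 0, 0, 0, 0, 0, 0, 0, 0, 0, 0, 0, 0, 0, 0, 0], "tz":[0, 0, 0, 0, 0, 0, 0, 0, 0, 0, 0, 0, 0, 0, 0, 0, 0, 0, 0, 0], "aperture":[0.7, 0.7, 0.7, 0.7, 0.7, 0.7, 0.7, 0.7, 0.7, 0.7, 0.7, 0.7, 0.7, 0.7, 0.7, 0.7, 0.7, 0.7, 0.7, 0.7]}' > next.json && python3 jog.py next.json >/dev/null
for i in 1 2 3; do python3 g.py | head -3; echo '{"ax":[0, 0, 0], "ay":[0, 0, 0], "az":[0, 0, 0], "tx":[0, 0, 0], "ty":[0, 0, 0], "tz":[0, 0, 0], "aperture":[0.7, 0.7, 0.7]}' > next.json && python3 jog.py next.json|head -1; done
```

```text
clock: 38.02
position: [0.474, 0.0503, 0.4187]
ee_rot: [-0.128, 0.992, 0.0, 0.001]
ft_force: [-0.3, -0.1, -0.3]
grip_width: 0.699
grasp_force: 0.0
[317 289  16  12 150] [324.2 294.4]
[317 308  15  27 351] [323.7 321.1]
0.165 [325.2 303.3]
clock: 40.95
[317 289  16  12 151] [324.3 294.4]
[317 308  15  28 356] [323.7 321.1]
0.165 [325.2 303.3]
clock: 41.38
[317 289  16  12 152] [324.3 294.4]
[317 308  15  28 354] [323.7 321.2]
0.165 [325.2 303.3]
clock: 41.8
```

It hangs still and the robot is clear, so I'm handing in.

```bash
python3 -c "
from workcell import manip;print(manip.hand_in())"
```

```text
the job is handed in; nothing more can be done
None
```

I handed the job in at about 42 s: by the last camera measurements the screwdriver hangs still from the retracted hook with its bit down and the robot is clear, but no verdict was returned. My first try at the bail dragged the driver up close to the sanding block, so I re-laid it and raised the bail again; I didn't measure whether the block shifted.

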